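# Index the projector service turntable and fit its heat sink

## Task

Turn the service turntable (it has a black handle post on its rim) until the aluminium seat with the two pins is at the index plunger on the robot's side, clicked in there. Then pick up the larger heat sink, the one with a hole in each bare end of its base plate, and lower it over the two pins, keeping hold of it until it is down flush on the seat, with the turntable still clicked in; let go. Leave the other things on the table where they are.

Things in the scene. Friction and masses are not known exactly. Their poses are not given: they have to be found in the camera images.
- turntable (a joint): angle of the turntable, rad, growing anticlockwise from above. It clicks every 45 degrees (0.785 rad). 0: the seat is at the index plunger, on the robot's side: the wanted place. About -1.57: the seat is under the probe arm on the left. Stops at -2.05 and 0.9. It needs about 4 N at the handle to pass a click and pulls itself into a click once within about 15 degrees.
- turntable_axis (a point): point on the turntable's axis at the top of the grey disc, 40 mm above the table. Disc: radius 135 mm, vertical axis, carries an open white projector tray (rim 50 mm above the table) with lens, board (up to 82 mm above the table) and seat. Its frame turns with the disc: x points to the handle, -x to the seat.
- handle (a point): middle of the top end of the handle post, which stands on the disc 112 mm from the axis, across the disc from the seat: a black upright cylinder, 20 mm across, from 40 to 96 mm above the table. Take it from above.
- seat (a point): centre of the top face of the seat on the turntable, midway between the pins: an aluminium block 50 x 118 mm with a small copper pad, its top 60 mm above the table, 55 mm from the axis. Its y axis runs from pin to pin (96 mm apart), its x axis points to the turntable's axis.
- pin_a (a point): tip of one steel locating pin: 6 mm across, stands 18 mm above the seat, the upper 6 mm tapered. At y = +48 mm in the seat's frame.
- pin_b (a point): tip of the other, identical pin, at y = -48 mm in the seat's frame.
- index (a point): top of the fixed index plunger block (26 x 30 mm, 52 mm high with its pin) on the stand's foot at the robot's side of the disc, 153 mm from the axis.
- stand: fixed foot of the service stand, origin on the table under the turntable's axis. From it, towards its -x, the index plunger; at its +y side a steel column (24 mm across, 168 mm from the axis) that carries the fixed probe arm: a bar 26 mm wide, from 114 to 128 mm above the table, reaching in from the column to 28 mm from the axis.
- heatsink: the heat sink to fit: plain aluminium, base plate 56 (x) x 124 (y) x 6 mm with a block of fins on its middle, 44 (x) x 50 (y) mm, up to 40 mm above the underside; bare ends with one 8.6 mm through hole each, at y = +48 and -48 mm. Origin: centre of its underside. Grip the fins across x from above. It fits the pins either way round.
- small_heatsink: bystander: a smaller plain aluminium heat sink, 42 x 50 mm, 28 tall, fins over its whole base, no bare ends and no holes. Origin: centre of its underside.
- fan: bystander: black square cooling fan lying flat, 80 x 80 x 25 mm. Origin: centre of its underside.
- screwdriver: bystander: screwdriver about 200 mm long lying on the table; its x axis runs along it.
- lens: bystander: black stepped lens barrel standing upright, 52 mm across, 45 tall. Origin: centre of its underside.
- speaker: bystander: flat black loudspeaker module, 45 x 100 mm, 29 tall with its grey cone. Origin: centre of its underside.
Things that resemble listed ones, but are neither listed nor needed, are in the scene too. Of the things shaped like the heatsink, the aluminium one is meant.

How it is judged:
By the outcome, as a careful person would: the job done as asked, in the order asked, and still so for the second after the job is handed in, with the robot touching nothing.
It also fails if it takes over 64 s, if anything falls off the work surface, if the arm or the gripper's body presses on something with over 40 N, if the wrist force passes 120 N, or if a joint passes its speed limit or range.

## Robot

A 6-joint arm with a two-finger parallel gripper is mounted at the origin on the work surface. World frame = base frame: x ahead of the robot, y to its left, z up, the work surface at z = 0. Lengths are in m, angles in rad, forces in N, time in s.
With the tool pointing down it reaches from about 0.225 to 0.875 m from the base axis. Payload 3.4 kg.
Tool frame: the origin (TCP) lies where the fingers leave the gripper's body, on its centre line; the fingertips stand 73 mm ahead of it and the grasp point (between the pads) lies 54 mm ahead of it (manip.pinch_z is the distance from the TCP to the grasp point, in m); z points along the fingers, y is the line along which they close (so a half turn about z gives the same grasp; the last joint's range is limited). The gripper opens to 85 mm and grips with 20 to 120 N. Pads are 22 mm wide; open, the fingers measure 114 mm over their backs; the gripper's body (76 mm by 85 mm) begins 54 mm behind the grasp point. The pads swing forward as they close: fully open they stand 13 mm farther back than shut.
Start: joints at [1.186, 0.276, 1.505, -0, 1.361, -0.121], TCP at [0.15, 0.555, 0.304] pointing down, gripper open.
Joint ranges: [-2.89, 2.89], [-0.75, 2.08], [0.22, 2.7], [-1.18, 4.32], [0.11, 2.71], [-2.7, 2.7]. Speed limits (rad/s): [2.57, 2.57, 3.14, 3.14, 3.14, 3.14].

## Interface

Orientations are given as a unit quaternion [w, x, y, z].
In Python, from rig import readout, imaging, manip gives the robot as it stands. The module is installed in compiled form; this text tells all that it offers.
- The arm moves only by the tool servo_tool, never from a script. Its argument "moves" is a list of rows, each an object with "dp": the shift along the tool's x, y, z in units of 0.2 m (1.0 is 0.2 m), a list of three; "delta_rot": the turn, a rotation vector about the tool's x, y, z in units of 0.1 rad (1.0 is 0.1 rad), a list of three; "fingers": the opening, from 0 (shut) to 1 (fully open). In form: [{"dp": [dx, dy, dz], "delta_rot": [wx, wy, wz], "fingers": fingers}, ...]. A call has 1 to 5 rows; each row shifts and turns the commanded pose from where the row before left it, along the tool's axes as they then stand; what a row does not reach is not made up. A row lasts 1/10 s, in which the tool goes at most 50 mm and 8.59 degrees, less where a joint would pass 70% of its speed; a pose out of reach is approached as far as the arm can. A call with a number of a shift or a turn outside -1 to 1 is refused whole. A call with a gripper value outside its range is refused whole. The fingers move at their own pace and stop on an object; "force" is the grip in N (left out, the last holds). Time passes only in rows, so rows that do not move let the fingers close. It gives the time, the measured TCP pose, the force, the opening and the grip force at its end, in the units of the state.
- readout.get_state(): the state, without advancing time (a new reading comes with each control period).
- imaging.get_image(name): name is "side" or "top"; returns (picture, depth): 420x560x3 uint8, red, green, blue; 420x560 float32, m along the optical axis (not along the pixel's ray), 0 where there is no reading.
- imaging.calibration(name): a dict with "intrinsics" (3x3 intrinsics, pixels), "R" (3x3) and "t" (3): a world point X has camera coordinates R X + t. Camera axes: x right, y down, z forward; pixel columns grow to the right and rows downward; lengths in m; the calibration is good to about 2 mm. A picture is of the moment at which its call begins. calibration takes no time and is no camera call.
- manip.sign_off(): hands the job in; it is judged then, once.
The state is a dict: "clock": time; "qpos": joint angles; "qd": joint speeds; "effort": joint torques, N m; "position": TCP position; "ee_rot": TCP orientation; "contact_force": force on the tool from outside, world axes, zero at the start; "moment": the same for the moment, N m; "width": finger opening in m; "gripper_force": force on a finger pad.
Only numpy, scipy, OpenCV 4.12 (cv2) and the standard library are available. Lean on these libraries where they do the work, as an engineer would, in place of code of your own. Each camera call takes 0.05 s, during which the arm holds its last target. There are 200 camera calls.

## Working session

There is one attempt and no reset: what is moved stays moved. The work goes in short steps, Python scripts to look and compute and a tool call to move; the robot and the scene stay as the last step left them, time stands still between calls to the robot, and variables do not carry over. Pictures are saved under pics/ and viewed, at most 10 in all, crops included, and the job is handed in when it is done.

Besides the shell and the picture viewer there is one more tool, called after "Request:" as name([rows], argument=value, ...), one row to a line, values as JSON. servo_tool: Moves the arm, as the interface text tells. Its arguments: {"type":"object","properties":{"moves":{"type":"array"},"force":{"type":"number"}},"required":["moves"]}

```bash
mkdir -p pics; cat > h.py <<'E'
import numpy as np, cv2
from rig import readout, imaging, manip
def grab(name,tag):
    im,d=imaging.get_image(name); cv2.imwrite(f'pics/{tag}.png',im[:,:,::-1]); np.savez(f'pics/{tag}.npz',im=im,d=d); return im,d
def cloud(name,d):
    c=imaging.calibration(name);K=np.array(c['intrinsics']);R=np.array(c['R']);t=np.array(c['t'])
    v,u=np.mgrid[:d.shape[0],:d.shape[1]]
    p=np.stack([(u-K[0,2])/K[0,0]*d,(v-K[1,2])/K[1,1]*d,d],-1)
    return (p-t)@R
def proj(name,X):
    c=imaging.calibration(name);x=np.array(c['intrinsics'])@(np.array(c['R'])@np.array(X)+np.array(c['t']));return x[:2]/x[2]
E
python3 - <<'E'
from h import *
for n in('top','side'):
    im,d=grab(n,n+'0')
    c=imaging.calibration(n);print(n,c['intrinsics'],-np.array(c['R']).T@c['t'],np.round(c['R'],2).tolist())
print(readout.get_state())
E
```

```text
top [[414.53598145   0.         279.09147043]
 [  0.         414.53598145 209.19933811]
 [  0.           0.           1.        ]] [ 0.49364468 -0.09357606  1.40264465] [[0.02, -1.0, -0.0], [-1.0, -0.02, -0.06], [0.06, 0.0, -1.0]]
side [[488.71128713   0.         283.77967502]
 [  0.         488.71128713 211.44374952]
 [  0.           0.           1.        ]] [ 0.16717118 -1.36022227  0.93711559] [[0.95, -0.31, 0.02], [-0.15, -0.51, -0.85], [0.27, 0.8, -0.53]]
{'clock': 0.1, 'qpos': array([ 1.18602790e+00,  2.76517432e-01,  1.50601814e+00,  1.59121182e-05,
        1.36069176e+00, -1.21020101e-01]), 'qd': array([ 8.48076599e-04, -8.12574310e-04, -2.53616386e-03,  2.83875766e-05,
       -1.28406290e-05, -1.25919476e-03]), 'effort': array([ 1.52762968e-03, -4.17703307e+01, -2.46403885e+01, -8.50192987e-05,
        5.86640279e-03,  1.94045646e-05]), 'position': array([0.14978041, 0.5547805 , 0.30312965]), 'ee_rot': array([-2.12036603e-04,  1.31493871e-01,  9.91316647e-01, -7.89395599e-04]), 'contact_force': array([ 0.46639819,  1.39745667, -0.28875222]), 'moment': array([ 0.001347  , -0.02931182,  0.00076594]), 'gripper_force': 0.0, 'width': 0.08565350009946131}
```

View pics/top0.png

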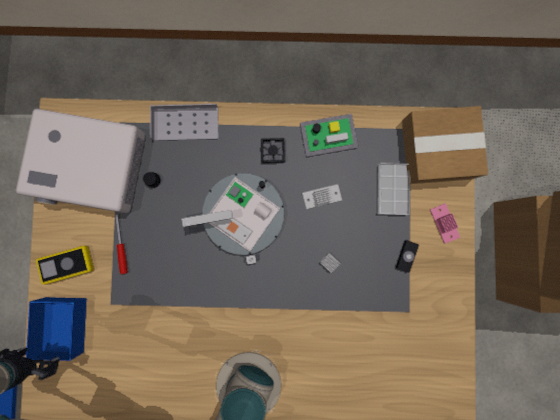

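View pics/side0.png

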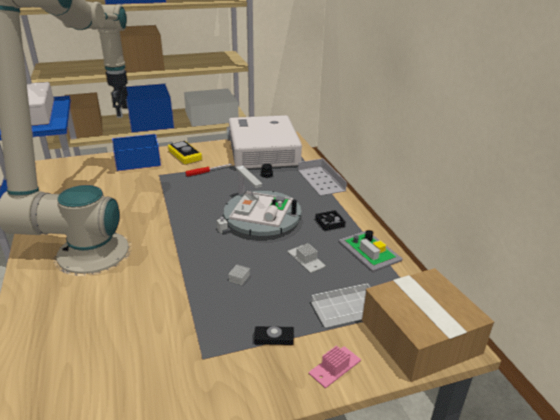

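The top view shows the axis at about (243,215), handle (263,184), index block (251,260), seat (235,230), and aluminium heat sink (322,197). The pink one at (446,223) is a decoy. The turntable looks to be at about -45°, so it needs roughly +45°.

```bash
cat > m.py <<'E'
from h import *
import sys
def rng(P,u0,u1,v0,v1,z0,z1):
    q=P[v0:v1,u0:u1].reshape(-1,3); return q[(q[:,2]>z0)&(q[:,2]<z1)]
E
python3 - <<'E'
from m import *
z=np.load('pics/top0.npz');P=cloud('top',z['d']);im=z['im']
print('table z',np.median(P[280:300,150:400,2]))
# disc: fit circle by mask z 0.034-.045
q=rng(P,195,295,165,265,.033,.045)[:,:2].astype(np.float32);(c,r)=cv2.minEnclosingCircle(q);print('disc',c,r,len(q))
q=rng(P,255,272,174,194,.085,.11);print('handle',q.mean(0),np.ptp(q,axis=0),len(q))
q=rng(P,240,262,250,272,.03,.065);print('index',q.mean(0),np.ptp(q,axis=0),len(q))
q=rng(P,300,345,180,212,.003,.012);print('hs base',cv2.minAreaRect(q[:,:2].astype(np.float32)*1000),len(q))
q=rng(P,300,345,180,212,.025,.055);print('hs fin',cv2.minAreaRect(q[:,:2].astype(np.float32)*1000),len(q),np.median(q[:,2]))
z=np.load('pics/side0.npz');P=cloud('side',z['d']);X=P.reshape(-1,3)
print('side table',np.median(P[300:330,210:240,2]))
def near(c,r,z0,z1):
    return X[(np.hypot(X[:,0]-c[0],X[:,1]-c[1])<r)&(X[:,2]>z0)&(X[:,2]<z1)]
q=near((.59,-.04),.04,.085,.12);print('side handle',q.mean(0),np.ptp(q,axis=0),len(q))
q=X[(X[:,0]>.4)&(X[:,0]<.65)&(X[:,1]<-.12)&(X[:,1]>-.35)&(X[:,2]>.03)&(X[:,2]<.05)];print('side fin',cv2.minAreaRect(q[:,:2].astype(np.float32)*1000),len(q))
a=cv2.resize(im[160:275,180:355],None,fx=4,fy=4,interpolation=cv2.INTER_CUBIC)
b=cv2.resize(z['im'][180:280,200:360],None,fx=4,fy=4,interpolation=cv2.INTER_CUBIC)
cv2.imwrite('pics/c1.png',a[:,:,::-1]);cv2.imwrite('pics/c2.png',b[:,:,::-1])
E
```

```text
table z 0.0011694416905221109
disc (0.5453932285308838, 0.03508712351322174) 0.15189673006534576 3356
handle [ 0.65460658 -0.03266487  0.09565495] [0.01816752 0.01620786 0.01567581] 33
index [0.4255561  0.00266764 0.04063909] [0.04700675 0.06867471 0.02633909] 161
hs base ((631.4873046875, -233.8793487548828), (105.67777252197266, 149.71763610839844), 1.412748098373413) 632
hs fin ((627.6361694335938, -233.67579650878906), (43.813629150390625, 50.204586029052734), 15.7440824508667) 115 0.039480099581442454
side table 0.002193982690550384
side handle [ 0.56648982 -0.04612594  0.08614994] [0.01829588 0.04219532 0.00471407] 7
side fin ((523.4439697265625, -246.88589477539062), (253.25970458984375, 60.555152893066406), 8.762481689453125) 197
```

View pics/c1.png

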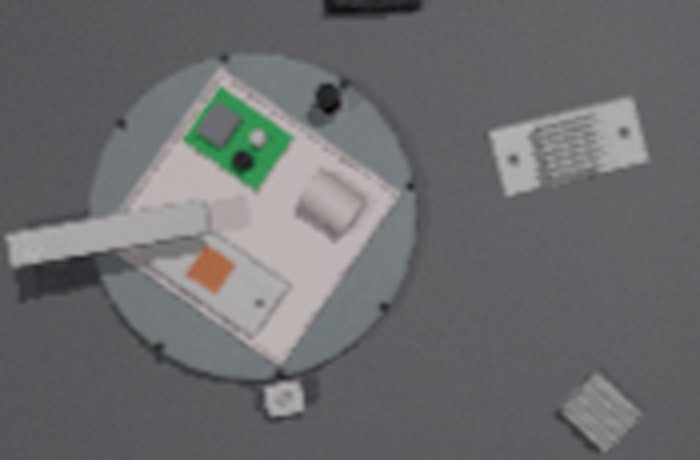

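Crop (4x, offset (180,160)): handle top (327,98), disc centre ~(252,217), index top (284,398), heat sink holes (513,160) and (623,132). The probe bar spans (8,250) to (208,218).

```bash
cat >> m.py <<'E'
def ray(name,uv,z):
    c=imaging.calibration(name);R=np.array(c['R']);t=np.array(c['t']);o=-R.T@t
    d=R.T@np.linalg.inv(np.array(c['intrinsics']))@[uv[0],uv[1],1]; return o+d*(z-o[2])/d[2]
def rel(target,yaw=None):
    "tool-frame move (units) from now to target TCP pos; yaw=angle of tool y"
    from scipy.spatial.transform import Rotation as Ro
    s=readout.get_state();q=s['ee_rot'];R=Ro.from_quat([q[1],q[2],q[3],q[0]]).as_matrix()
    y=np.degrees(np.arctan2(R[1,1],R[0,1]))
    print('pos',s['position'].round(4),'yaw',round(y,2),'tilt',R[:,2].round(3),'dp units',(R.T@(np.array(target)-s['position'])/.2).round(3),'F',s['contact_force'].round(1),'q',s['qpos'].round(2),'w',round(s['width'],4),'t',s['clock'])
    if yaw is not None: print('turn about z units (tool z down => negative yaw)',round(-np.radians(yaw-y)/.1,2))
E
python3 - <<'E'
from m import *
k=lambda x,y:(180+(x+.5)/4-.5,160+(y+.5)/4-.5)
A=ray('top',k(252.5,217.5),.04);H=ray('top',k(327,98),.096);I=ray('top',k(284,398),.05)
h1=ray('top',k(513,160),.006);h2=ray('top',k(623,132),.006)
print('axis',A,'handle',H,np.hypot(*(H-A)[:2]),'index',I,np.hypot(*(I-A)[:2]))
print('disc r',[np.hypot(*(ray('top',k(*p),.04)-A)[:2]) for p in((90,217),(415,217),(252,53),(252,382))])
print('ang handle',np.degrees(np.arctan2(*(H-A)[1::-1])),'opp index',np.degrees(np.arctan2(*(A-I)[1::-1])))
print('hs',(h1+h2)/2,np.linalg.norm(h1-h2),np.degrees(np.arctan2(*(h2-h1)[1::-1])))
rel([H[0],H[1],.078+.054])
E
```

```text
axis [0.5603633  0.02958255 0.04      ] handle [ 0.65385632 -0.03167926  0.096     ] 0.1117763535974972 index [ 0.41393767 -0.00126329  0.05      ] 0.14963933851300773
disc r [np.float64(0.13376223202522475), np.float64(0.13372167292955975), np.float64(0.13639016257892847), np.float64(0.13469847850035888)]
ang handle -33.23503859007822 opp index 11.895924434606874
hs [ 0.62904172 -0.23226507  0.006     ] 0.09612714359166306 -74.29118970017262
pos [0.1498 0.5548 0.3031] yaw 74.89 tilt [-0.001 -0.002 -1.   ] dp units [-3.198 -2.172  0.858] F [ 0.5  1.4 -0.3] q [ 1.19  0.28  1.51  0.    1.36 -0.12] w 0.0857 t 0.1
```

Request:
servo_tool([
  {"dp": [-0.18, -0.122, 0], "delta_rot": [0, 0, 0], "fingers": 1},
  {"dp": [-0.18, -0.122, 0], "delta_rot": [0, 0, 0], "fingers": 1},
  {"dp": [-0.18, -0.122, 0], "delta_rot": [0, 0, 0], "fingers": 1},
  {"dp": [-0.18, -0.122, 0], "delta_rot": [0, 0, 0], "fingers": 1},
  {"dp": [-0.18, -0.122, 0], "delta_rot": [0, 0, 0], "fingers": 1},
], force=30)

```text
clock: 0.6
position: [0.2925, 0.3889, 0.3036]
ee_rot: [-0.0, 0.131, 0.991, -0.0]
contact_force: [-0.2, 0.4, 0.2]
width: 0.0855
gripper_force: 0.0
```

Request:
servo_tool([
  {"dp": [-0.18, -0.122, 0], "delta_rot": [0, 0, 0], "fingers": 1},
  {"dp": [-0.18, -0.122, 0], "delta_rot": [0, 0, 0], "fingers": 1},
  {"dp": [-0.18, -0.122, 0], "delta_rot": [0, 0, 0], "fingers": 1},
  {"dp": [-0.18, -0.122, 0], "delta_rot": [0, 0, 0], "fingers": 1},
  {"dp": [-0.18, -0.122, 0], "delta_rot": [0, 0, 0], "fingers": 1},
])

```text
clock: 1.1
position: [0.4345, 0.2241, 0.3037]
ee_rot: [-0.0, 0.132, 0.991, 0.0]
contact_force: [0.5, 0.5, -0.0]
width: 0.0854
gripper_force: 0.0
```

Request:
servo_tool([
  {"dp": [-0.18, -0.122, 0], "delta_rot": [0, 0, 0], "fingers": 1},
  {"dp": [-0.18, -0.122, 0], "delta_rot": [0, 0, 0], "fingers": 1},
  {"dp": [-0.18, -0.122, 0], "delta_rot": [0, 0, 0], "fingers": 1},
  {"dp": [-0.18, -0.122, 0], "delta_rot": [0, 0, 0], "fingers": 1},
  {"dp": [0, 0, 0], "delta_rot": [0, 0, 0], "fingers": 1},
])

```text
clock: 1.6
position: [0.5508, 0.0898, 0.303]
ee_rot: [0.001, 0.134, 0.991, -0.001]
contact_force: [-0.4, 1.4, -0.3]
width: 0.0856
gripper_force: 0.0
```

```bash
python3 -c "
from m import *
rel([.654,-.0317,.132],75)"
```

```text
pos [0.5508 0.0898 0.303 ] yaw 74.6 tilt [ 0.002 -0.002 -1.   ] dp units [-0.657 -0.447  0.857] F [-0.4  1.4 -0.3] q [ 0.04  0.25  1.54 -0.    1.35 -1.26] w 0.0856 t 1.6
turn about z units (tool z down => negative yaw) -0.07
```

Request:
servo_tool([
  {"dp": [-0.164, -0.112, 0], "delta_rot": [0, 0, 0], "fingers": 1},
  {"dp": [-0.164, -0.112, 0], "delta_rot": [0, 0, 0], "fingers": 1},
  {"dp": [-0.164, -0.112, 0], "delta_rot": [0, 0, 0], "fingers": 1},
  {"dp": [-0.164, -0.112, 0], "delta_rot": [0, 0, 0], "fingers": 0.6},
  {"dp": [0, 0, 0.2], "delta_rot": [0, 0, 0], "fingers": 0.6},
])

```text
clock: 2.1
position: [0.6567, -0.0307, 0.2682]
ee_rot: [0.008, 0.133, 0.991, -0.001]
contact_force: [0.2, 0.2, -0.3]
width: 0.0591
gripper_force: 0.0
```

Request:
servo_tool([
  {"dp": [0, 0, 0.2], "delta_rot": [0, 0, 0], "fingers": 0.6},
  {"dp": [0, 0, 0.2], "delta_rot": [0, 0, 0], "fingers": 0.6},
  {"dp": [0, 0, 0.15], "delta_rot": [0, 0, 0], "fingers": 0.6},
  {"dp": [0, 0, 0.1], "delta_rot": [0, 0, 0], "fingers": 0.6},
  {"dp": [0, 0, 0], "delta_rot": [0, 0, 0], "fingers": 0.6},
])

```text
clock: 2.6
position: [0.648, -0.0257, 0.1301]
ee_rot: [-0.004, 0.131, 0.991, 0.0]
contact_force: [-0.5, -0.4, -0.3]
width: 0.0514
gripper_force: 0.0
```

Request:
servo_tool([
  {"dp": [0, 0, 0], "delta_rot": [0, 0, 0], "fingers": 0},
  {"dp": [0, 0, 0], "delta_rot": [0, 0, 0], "fingers": 0},
  {"dp": [0, 0, 0], "delta_rot": [0, 0, 0], "fingers": 0},
  {"dp": [0, 0, 0], "delta_rot": [0, 0, 0], "fingers": 0},
  {"dp": [0, 0, 0], "delta_rot": [0, 0, 0], "fingers": 0},
], force=30)

```text
clock: 3.1
position: [0.6518, -0.0269, 0.1358]
ee_rot: [0.002, 0.131, 0.991, 0.0]
contact_force: [0.1, -0.4, 5.9]
width: 0.0192
gripper_force: 30.4
```

```bash
python3 - <<'E'
from m import *
A=np.array([.5604,.0296]);a0=-33.2
s=readout.get_state()
for a in np.arange(a0,a0+54,9):
    p=A+.112*np.array([np.cos(np.radians(a)),np.sin(np.radians(a))]);rel([*p,.132])
E
```

```text
pos [ 0.6518 -0.0269  0.1358] yaw 74.89 tilt [ 0.004 -0.    -1.   ] dp units [-0.017 -0.02   0.019] F [ 0.1 -0.4  5.9] q [-0.15  0.51  1.57  0.    1.06 -1.45] w 0.0192 t 3.1
pos [ 0.6518 -0.0269  0.1358] yaw 74.89 tilt [ 0.004 -0.    -1.   ] dp units [-0.038  0.065  0.019] F [ 0.1 -0.4  5.9] q [-0.15  0.51  1.57  0.    1.06 -1.45] w 0.0192 t 3.1
pos [ 0.6518 -0.0269  0.1358] yaw 74.89 tilt [ 0.004 -0.    -1.   ] dp units [-0.045  0.153  0.019] F [ 0.1 -0.4  5.9] q [-0.15  0.51  1.57  0.    1.06 -1.45] w 0.0192 t 3.1
pos [ 0.6518 -0.0269  0.1358] yaw 74.89 tilt [ 0.004 -0.    -1.   ] dp units [-0.038  0.24   0.019] F [ 0.1 -0.4  5.9] q [-0.15  0.51  1.57  0.    1.06 -1.45] w 0.0192 t 3.1
pos [ 0.6518 -0.0269  0.1358] yaw 74.89 tilt [ 0.004 -0.    -1.   ] dp units [-0.018  0.326  0.019] F [ 0.1 -0.4  5.9] q [-0.15  0.51  1.57  0.    1.06 -1.45] w 0.0192 t 3.1
pos [ 0.6518 -0.0269  0.1358] yaw 74.89 tilt [ 0.004 -0.    -1.   ] dp units [0.016 0.407 0.019] F [ 0.1 -0.4  5.9] q [-0.15  0.51  1.57  0.    1.06 -1.45] w 0.0192 t 3.1
```

Request:
servo_tool([
  {"dp": [-0.011, 0.042, 0], "delta_rot": [0, 0, 0], "fingers": 0},
  {"dp": [-0.009, 0.043, 0], "delta_rot": [0, 0, 0], "fingers": 0},
  {"dp": [-0.005, 0.044, 0], "delta_rot": [0, 0, 0], "fingers": 0},
  {"dp": [-0.002, 0.044, 0], "delta_rot": [0, 0, 0], "fingers": 0},
  {"dp": [0.002, 0.044, 0], "delta_rot": [0, 0, 0], "fingers": 0},
])

```text
clock: 3.6
position: [0.6702, 0.0114, 0.1357]
ee_rot: [0.005, 0.131, 0.991, -0.002]
contact_force: [1.8, -3.5, 5.4]
width: 0.0194
gripper_force: 30.6
```

Request:
servo_tool([
  {"dp": [0.005, 0.044, 0], "delta_rot": [0, 0, 0], "fingers": 0},
  {"dp": [0.009, 0.043, 0], "delta_rot": [0, 0, 0], "fingers": 0},
  {"dp": [0.011, 0.043, 0], "delta_rot": [0, 0, 0], "fingers": 0},
  {"dp": [0.015, 0.041, 0], "delta_rot": [0, 0, 0], "fingers": 0},
  {"dp": [0.018, 0.04, 0], "delta_rot": [0, 0, 0], "fingers": 0},
])

```text
clock: 4.1
position: [0.6678, 0.0576, 0.1355]
ee_rot: [0.002, 0.131, 0.991, -0.0]
contact_force: [5.0, -4.6, 3.9]
width: 0.019
gripper_force: 30.4
```

Request:
servo_tool([
  {"dp": [0, 0, 0], "delta_rot": [0, 0, 0], "fingers": 0},
  {"dp": [0, 0, 0], "delta_rot": [0, 0, 0], "fingers": 0},
  {"dp": [0, 0, 0], "delta_rot": [0, 0, 0], "fingers": 0},
])

```text
clock: 4.4
position: [0.6675, 0.0584, 0.1354]
ee_rot: [0.001, 0.132, 0.991, 0.001]
contact_force: [2.5, 0.7, 6.3]
width: 0.019
gripper_force: 30.7
```

```bash
python3 - <<'E'
from m import *
A=np.array([.5604,.0296]);a=np.radians(11.9)
s=readout.get_state();d=s['position'][:2]-A;print(np.hypot(*d),np.degrees(np.arctan2(d[1],d[0])))
rel([*(A+.112*np.array([np.cos(a),np.sin(a)])),.132])
E
```

```text
0.11086330353960021 15.05278471759967
pos [0.6675 0.0584 0.1354] yaw 74.88 tilt [ 0.003  0.001 -1.   ] dp units [-0.02  -0.024  0.017] F [2.5 0.7 6.3] q [-0.02  0.54  1.52  0.    1.08 -1.32] w 0.019 t 4.4
```

Request:
servo_tool([
  {"dp": [0, 0, 0], "delta_rot": [0, 0, 0], "fingers": 0.6},
  {"dp": [0, 0, 0], "delta_rot": [0, 0, 0], "fingers": 0.6},
  {"dp": [0, 0, 0], "delta_rot": [0, 0, 0], "fingers": 0.6},
  {"dp": [0, 0, 0], "delta_rot": [0, 0, 0], "fingers": 0.6},
  {"dp": [0, 0, -0.15], "delta_rot": [0, 0, 0], "fingers": 0.6},
])

```text
clock: 4.9
position: [0.6637, 0.0576, 0.1594]
ee_rot: [-0.005, 0.132, 0.991, -0.001]
contact_force: [-0.0, 0.3, -0.8]
width: 0.0514
gripper_force: 0.0
```

Request:
servo_tool([
  {"dp": [0, 0, -0.2], "delta_rot": [0, 0, 0], "fingers": 0.9},
  {"dp": [0, 0, -0.2], "delta_rot": [0, 0, 0], "fingers": 0.9},
  {"dp": [0, -0.2, -0.1], "delta_rot": [0, 0, 0.8], "fingers": 0.9},
  {"dp": [0, -0.2, 0], "delta_rot": [0, 0, 0.8], "fingers": 0.9},
  {"dp": [0, -0.2, 0], "delta_rot": [0, 0, 0.8], "fingers": 0.9},
])

```text
clock: 5.4
position: [0.6263, -0.0562, 0.2648]
ee_rot: [0.001, 0.25, 0.968, 0.0]
contact_force: [0.6, -0.0, -0.3]
width: 0.0768
gripper_force: 0.0
```

Request:
servo_tool([
  {"dp": [0, -0.2, 0], "delta_rot": [0, 0, 0.8], "fingers": 0.9},
  {"dp": [0, -0.2, 0], "delta_rot": [0, 0, 0.8], "fingers": 0.9},
  {"dp": [0, -0.2, 0], "delta_rot": [0, 0, 0.8], "fingers": 0.9},
  {"dp": [0, 0, 0], "delta_rot": [0, 0, 0.8], "fingers": 0.9},
  {"dp": [0, 0, 0], "delta_rot": [0, 0, 0.8], "fingers": 0.9},
])

```text
clock: 5.9
position: [0.5592, -0.1562, 0.2638]
ee_rot: [-0.0, 0.439, 0.898, 0.0]
contact_force: [1.1, 0.1, 0.7]
width: 0.0766
gripper_force: 0.0
```

```bash
python3 - <<'E'
from m import *
rel([.6285,-.233,.2],14.9)
im,d=grab('top','t1')
a=cv2.resize(im[165:275,195:295],None,fx=5,fy=5,interpolation=cv2.INTER_CUBIC)
cv2.imwrite('pics/t1c.png',a[:,:,::-1])
P=cloud('top',d);q=rng(P,215,270,170,215,.088,.11);print('h',q.mean(0),np.ptp(q,axis=0),len(q))
E
```

```text
pos [ 0.5592 -0.1562  0.2638] yaw 37.87 tilt [-0.001  0.001 -1.   ] dp units [-0.516  0.038  0.318] F [1.1 0.1 0.7] q [-0.39  0.31  1.56  0.    1.27 -1.05] w 0.0766 t 5.9
turn about z units (tool z down => negative yaw) 4.01
h [0.67057576 0.0533741  0.0956073 ] [0.01627154 0.01874607 0.01212115] 31
```

View pics/t1c.png

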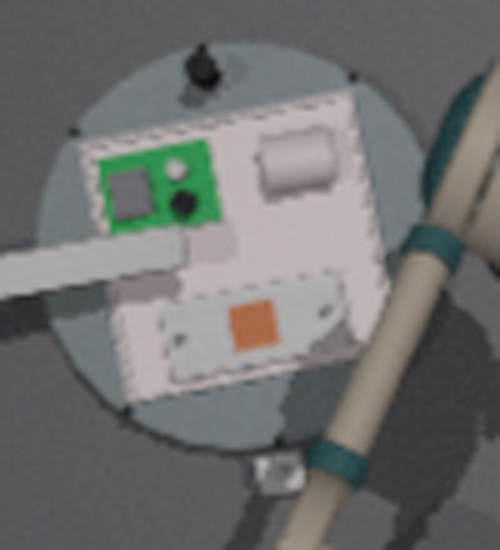

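The seat is at the plunger: the rim notch (280,440) lines up with the index block (278,470). Seat corners are about (160,303), (342,273), (350,350), (172,382), and the pins are at about (180,340) and (326,312).

```bash
python3 - <<'E'
from m import *
k=lambda x,y:(195+(x+.5)/5-.5,165+(y+.5)/5-.5)
c=[ray('top',k(*p),.06) for p in((160,303),(342,273),(350,350),(172,382))]
C=np.mean(c,0);print('seat ctr',C,[round(np.linalg.norm(c[i]-c[i-1]),4) for i in range(4)])
e=lambda a,b:np.degrees(np.arctan2(b[1]-a[1],b[0]-a[0]))
print('yaxis ang+90',e(c[0],c[1])+90,e(c[3],c[2])+90)
p=[ray('top',k(*q),.07) for q in((180,340),(326,312))];print('pins mid',(p[0]+p[1])/2,np.linalg.norm(p[0]-p[1]),e(p[0],p[1])+90)
A=ray('top',k(*((36+437)/2,(42+450)/2)),.04)
H=ray('top',k(204,68),.096);I=ray('top',k(278,472),.05)
print('axis',A,'H',H,np.hypot(*(H-A)[:2]),e(A,H),'opp I',e(I,A))
for a in(e(A,H),e(I,A)):
  print('seat from axis',A[:2]-.055*np.array([np.cos(np.radians(a)),np.sin(np.radians(a))]), 'from H',H[:2]-.167*np.array([np.cos(np.radians(a)),np.sin(np.radians(a))]))
E
```

```text
seat ctr [0.50785    0.01633756 0.06      ] [np.float64(0.0517), np.float64(0.1194), np.float64(0.0501), np.float64(0.1168)]
yaxis ang+90 10.765730939116679 11.577281475619401
pins mid [0.50830808 0.01746572 0.07      ] 0.09539938293644339 12.253595118787572
axis [0.56095395 0.03239978 0.04      ] H [0.67076016 0.05124944 0.096     ] 0.11141235353099983 9.740629227365519 opp I 12.411215964008216
seat from axis [0.50674685 0.02309442] from H [0.50616767 0.022995  ]
seat from axis [0.50723929 0.02057882] from H [0.50766291 0.01535672]
```

Request:
servo_tool([
  {"dp": [-0.12, 0.03, 0], "delta_rot": [0, 0, 0.8], "fingers": 0.9},
  {"dp": [-0.12, 0.03, 0], "delta_rot": [0, 0, 0.8], "fingers": 0.9},
  {"dp": [-0.12, 0.03, 0], "delta_rot": [0, 0, 0.8], "fingers": 0.9},
  {"dp": [-0.08, 0.04, 0], "delta_rot": [0, 0, 0.8], "fingers": 0.9},
  {"dp": [-0.04, 0.02, 0], "delta_rot": [0, 0, 0.8], "fingers": 0.9},
])

```text
clock: 6.45
position: [0.6366, -0.2233, 0.2631]
ee_rot: [-0.0, 0.608, 0.794, 0.0]
contact_force: [0.6, 0.6, 0.6]
width: 0.0765
gripper_force: 0.0
```

Request:
servo_tool([
  {"dp": [0, 0, 0], "delta_rot": [0, 0, 0], "fingers": 0.9},
  {"dp": [0, 0, 0], "delta_rot": [0, 0, 0], "fingers": 0.9},
])

```text
clock: 6.65
position: [0.6351, -0.2219, 0.2633]
ee_rot: [-0.001, 0.606, 0.796, -0.0]
contact_force: [-1.1, -0.1, 0.3]
width: 0.0772
gripper_force: 0.0
```

```bash
python3 -c "
from m import *
rel([.6282,-.233,.079],14.9)"
```

```text
pos [ 0.6351 -0.2219  0.2633] yaw 15.44 tilt [-0.001  0.001 -1.   ] dp units [-0.046 -0.047  0.921] F [-1.1 -0.1  0.3] q [-0.44  0.45  1.34  0.    1.36 -0.71] w 0.0772 t 6.65
turn about z units (tool z down => negative yaw) 0.09
```

Request:
servo_tool([
  {"dp": [-0.046, -0.047, 0.15], "delta_rot": [0, 0, 0.09], "fingers": 0.9},
  {"dp": [0, 0, 0.2], "delta_rot": [0, 0, 0], "fingers": 0.9},
  {"dp": [0, 0, 0.2], "delta_rot": [0, 0, 0], "fingers": 0.9},
  {"dp": [0, 0, 0.15], "delta_rot": [0, 0, 0], "fingers": 0.9},
  {"dp": [0, 0, 0], "delta_rot": [0, 0, 0], "fingers": 0.9},
])

```text
clock: 7.15
position: [0.6254, -0.2316, 0.1193]
ee_rot: [-0.005, 0.61, 0.793, -0.001]
contact_force: [-0.8, -0.2, 0.5]
width: 0.0767
gripper_force: 0.0
```

```bash
python3 -c "
from m import *
rel([.6282,-.233,.084],14.9)"
```

```text
pos [ 0.6254 -0.2316  0.1193] yaw 14.89 tilt [-0.01   0.005 -1.   ] dp units [-0.012  0.013  0.176] F [-0.8 -0.2  0.5] q [-0.46  0.55  1.54  0.    1.06 -0.72] w 0.0767 t 7.15
turn about z units (tool z down => negative yaw) -0.0
```

Request:
servo_tool([
  {"dp": [0, 0, 0.09], "delta_rot": [0, 0, 0], "fingers": 0.9},
  {"dp": [0, 0, 0.07], "delta_rot": [0, 0, 0], "fingers": 0.9},
  {"dp": [0, 0, 0], "delta_rot": [0, 0, 0], "fingers": 0.9},
  {"dp": [0, 0, 0], "delta_rot": [0, 0, 0], "fingers": 0.9},
  {"dp": [0, 0, 0], "delta_rot": [0, 0, 0], "fingers": 0.9},
])

```text
clock: 7.65
position: [0.6295, -0.2339, 0.0933]
ee_rot: [0.001, 0.61, 0.792, 0.0]
contact_force: [-0.0, -0.4, -0.2]
width: 0.0772
gripper_force: 0.0
```

```bash
python3 -c "
from m import *
rel([.6282,-.233,.084],14.9)"
```

```text
pos [ 0.6295 -0.2339  0.0933] yaw 14.8 tilt [ 0.002 -0.001 -1.   ] dp units [ 0.006 -0.005  0.046] F [-0.  -0.4 -0.2] q [-0.46  0.58  1.56  0.    1.   -0.72] w 0.0772 t 7.65
turn about z units (tool z down => negative yaw) -0.02
```

Request:
servo_tool([
  {"dp": [0.005, -0.004, 0.04], "delta_rot": [0, 0, 0], "fingers": 0.9},
  {"dp": [0, 0, 0], "delta_rot": [0, 0, 0], "fingers": 0.4},
  {"dp": [0, 0, 0], "delta_rot": [0, 0, 0], "fingers": 0.3},
  {"dp": [0, 0, 0], "delta_rot": [0, 0, 0], "fingers": 0.2},
  {"dp": [0, 0, 0], "delta_rot": [0, 0, 0], "fingers": 0.2},
], force=45)

```text
clock: 8.15
position: [0.6281, -0.233, 0.0841]
ee_rot: [0.0, 0.61, 0.792, 0.0]
contact_force: [-0.1, -0.2, 0.8]
width: 0.0436
gripper_force: 48.3
```

Request:
servo_tool([
  {"dp": [0, 0, 0], "delta_rot": [0, 0, 0], "fingers": 0},
  {"dp": [0, 0, 0], "delta_rot": [0, 0, 0], "fingers": 0},
  {"dp": [0, 0, 0], "delta_rot": [0, 0, 0], "fingers": 0},
  {"dp": [0, 0, 0], "delta_rot": [0, 0, 0], "fingers": 0},
])

```text
clock: 8.55
position: [0.6281, -0.233, 0.0841]
ee_rot: [0.0, 0.61, 0.792, 0.0]
contact_force: [1.4, -0.9, 1.2]
width: 0.0432
gripper_force: 48.3
```

```bash
python3 -c "
from m import *
rel([.6282,-.233,.284],11.5);print(readout.get_state()['gripper_force'])"
```

```text
pos [ 0.6281 -0.233   0.0841] yaw 14.78 tilt [ 0.001 -0.    -1.   ] dp units [-0.     0.001 -0.999] F [ 1.4 -0.9  1.2] q [-0.46  0.59  1.57  0.    0.98 -0.72] w 0.0432 t 8.55
turn about z units (tool z down => negative yaw) 0.57
48.252164125442505
```

Request:
servo_tool([
  {"dp": [0, 0, -0.1], "delta_rot": [0, 0, 0], "fingers": 0},
  {"dp": [0, 0, -0.2], "delta_rot": [0, 0, 0], "fingers": 0},
  {"dp": [0, 0, -0.2], "delta_rot": [0, 0, 0], "fingers": 0},
  {"dp": [0, -0.13, -0.15], "delta_rot": [0, 0, 0.28], "fingers": 0},
  {"dp": [0, -0.13, 0], "delta_rot": [0, 0, 0.28], "fingers": 0},
])

```text
clock: 9.05
position: [0.579, -0.2466, 0.2183]
ee_rot: [0.004, 0.632, 0.775, 0.001]
contact_force: [0.0, 0.1, -1.8]
width: 0.0435
gripper_force: 48.1
```

Request:
servo_tool([
  {"dp": [0.15, 0, 0], "delta_rot": [0, 0, 0], "fingers": 0},
  {"dp": [0.2, 0, 0], "delta_rot": [0, 0, 0], "fingers": 0},
  {"dp": [0.2, 0, 0], "delta_rot": [0, 0, 0], "fingers": 0},
  {"dp": [0.2, 0, 0], "delta_rot": [0, 0, 0], "fingers": 0},
  {"dp": [0.1, 0, 0], "delta_rot": [0, 0, 0], "fingers": 0},
])

```text
clock: 9.55
position: [0.541, -0.0759, 0.2131]
ee_rot: [-0.002, 0.632, 0.775, -0.0]
contact_force: [-0.3, -0.2, -2.0]
width: 0.043
gripper_force: 47.9
```

Request:
servo_tool([
  {"dp": [0, 0, 0], "delta_rot": [0, 0, 0], "fingers": 0},
  {"dp": [0, 0, 0], "delta_rot": [0, 0, 0], "fingers": 0},
  {"dp": [0, 0, 0], "delta_rot": [0, 0, 0], "fingers": 0},
])

```text
clock: 9.85
position: [0.5435, -0.0799, 0.2137]
ee_rot: [0.0, 0.632, 0.775, -0.0]
contact_force: [0.8, -0.3, -1.6]
width: 0.0431
gripper_force: 47.9
```

```bash
python3 -c "
from m import *
rel([.508,.017,.204],11.5)"
```

```text
pos [ 0.5435 -0.0799  0.2137] yaw 11.54 tilt [-0.    -0.001 -1.   ] dp units [ 0.51  -0.077  0.048] F [ 0.8 -0.3 -1.6] q [-0.27  0.3   1.7  -0.    1.14 -0.47] w 0.0431 t 9.85
turn about z units (tool z down => negative yaw) 0.01
```

```bash
python3 - <<'E'
from m import *
im,d=grab('top','t2');im2,d2=grab('side','s2')
p=proj('top',[.54,-.08,.13]);q=proj('side',[.525,-.03,.1]);print(p,q)
def crop(im,p,w,h,f):
    u,v=int(p[0]-w/2),int(p[1]-h/2);print(u,v);return cv2.resize(im[v:v+h,u:u+w],None,fx=f,fy=f,interpolation=cv2.INTER_CUBIC)
a=crop(im,proj('top',[.53,-.03,.1]),100,100,4);b=crop(im2,q,100,100,4)
cv2.imwrite('pics/m2.png',np.hstack([a,b])[:,:,::-1])
E
```

```text
[275.60922557 219.99216856] [256.10704452 205.38379042]
209 173
206 155
```

View pics/m2.png

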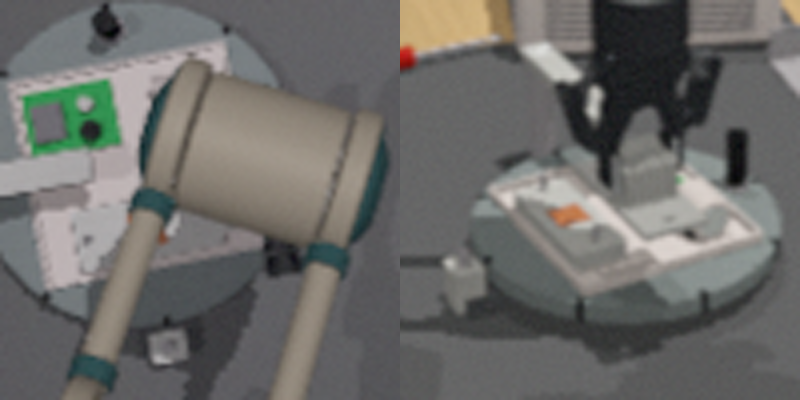

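The top view is blocked by the forearm. The side view shows the heat sink held level, with the seat and plunger at the robot's side. Next I move over the pins, approaching from the plunger side to stay clear of the probe bar.

Request:
servo_tool([
  {"dp": [0, -0.077, 0], "delta_rot": [0, 0, 0], "fingers": 0},
  {"dp": [0.15, 0, 0], "delta_rot": [0, 0, 0], "fingers": 0},
  {"dp": [0.15, 0, 0], "delta_rot": [0, 0, 0], "fingers": 0},
  {"dp": [0.14, 0, 0], "delta_rot": [0, 0, 0], "fingers": 0},
  {"dp": [0.07, 0, 0], "delta_rot": [0, 0, 0], "fingers": 0},
])

```text
clock: 10.45
position: [0.5072, 0.0187, 0.2138]
ee_rot: [-0.0, 0.632, 0.775, 0.0]
contact_force: [1.0, -0.5, -2.0]
width: 0.0432
gripper_force: 47.9
```

Request:
servo_tool([
  {"dp": [0, 0, 0.05], "delta_rot": [0, 0, 0], "fingers": 0},
  {"dp": [0, 0, 0.06], "delta_rot": [0, 0, 0], "fingers": 0},
  {"dp": [0, 0, 0.06], "delta_rot": [0, 0, 0], "fingers": 0},
  {"dp": [0, 0, 0], "delta_rot": [0, 0, 0], "fingers": 0},
  {"dp": [0, 0, 0], "delta_rot": [0, 0, 0], "fingers": 0},
])

```text
clock: 10.95
position: [0.5076, 0.0172, 0.179]
ee_rot: [-0.001, 0.633, 0.774, -0.0]
contact_force: [0.4, -0.2, -2.2]
width: 0.0434
gripper_force: 47.9
```

Request:
servo_tool([
  {"dp": [0, 0, 0], "delta_rot": [0, 0, 0], "fingers": 0},
  {"dp": [0, 0, 0], "delta_rot": [0, 0, 0], "fingers": 0},
])

```text
clock: 11.15
position: [0.5081, 0.0176, 0.1803]
ee_rot: [0.0, 0.632, 0.775, 0.0]
contact_force: [-0.5, 0.7, -1.4]
width: 0.0432
gripper_force: 47.9
```

```bash
python3 - <<'E'
from m import *
rel([.508,.0172,.164],11.5)
im,d=grab('top','t3');im2,d2=grab('side','s3')
def crop(im,p,w,h,f):
    u,v=int(p[0]-w/2),int(p[1]-h/2);print(u,v);return cv2.resize(im[v:v+h,u:u+w],None,fx=f,fy=f,interpolation=cv2.INTER_CUBIC)
a=crop(im,proj('top',[.51,.017,.08]),66,100,6);b=crop(im2,proj('side',[.51,.017,.08]),66,100,6)
cv2.imwrite('pics/m3.png',np.hstack([a,b])[:,:,::-1])
# predicted side positions of holes/pins
a=np.radians(11.5)
s=readout.get_state()['position']
for y in(.048,-.048):
  o=np.array([-np.sin(a)*y,np.cos(a)*y,0]); print('pin',proj('side',np.array([.508,.0172,.078])+o),'hole',proj('side',np.array([s[0],s[1],s[2]-.078])+o))
E
```

```text
pos [0.5081 0.0176 0.1803] yaw 11.55 tilt [ 0.001 -0.    -1.   ] dp units [-0.002 -0.001  0.082] F [-0.5  0.7 -1.4] q [-0.1   0.28  1.83  0.    1.03 -0.3 ] w 0.0432 t 11.15
turn about z units (tool z down => negative yaw) 0.01
212 179
215 154
pin [241.48845131 198.36100468] hole [241.24008275 192.17712303]
pin [254.00051695 211.36301372] hole [253.83797155 205.00916709]
```

View pics/m3.png

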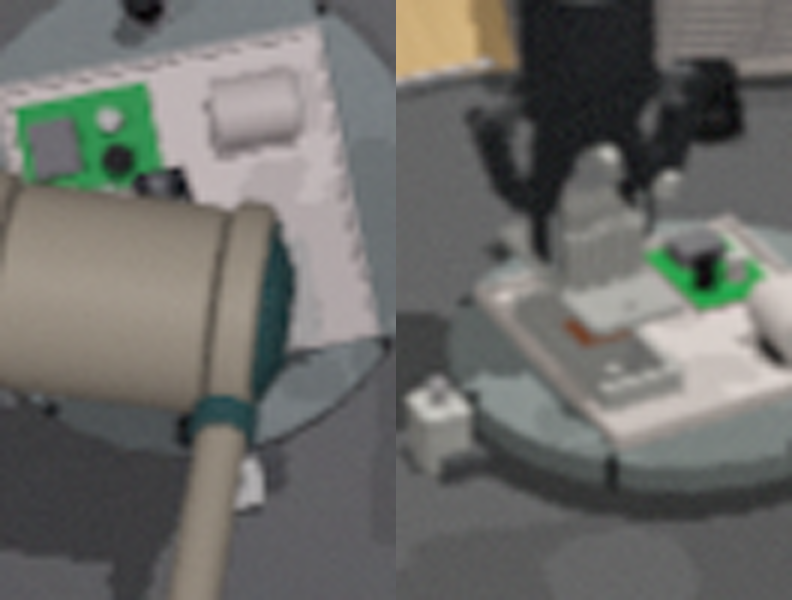

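```bash
python3 - <<'E'
from m import *
o=[]
for t in('s2','s3'):
    im=np.load(f'pics/{t}.npz')['im'][185:225,230:270]
    o.append(cv2.convertScaleAbs(cv2.resize(im,None,fx=10,fy=10,interpolation=cv2.INTER_CUBIC),alpha=1.5,beta=-40))
cv2.imwrite('pics/m4.png',np.hstack(o)[:,:,::-1])
E
```

```text
(no output)
```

View pics/m4.png

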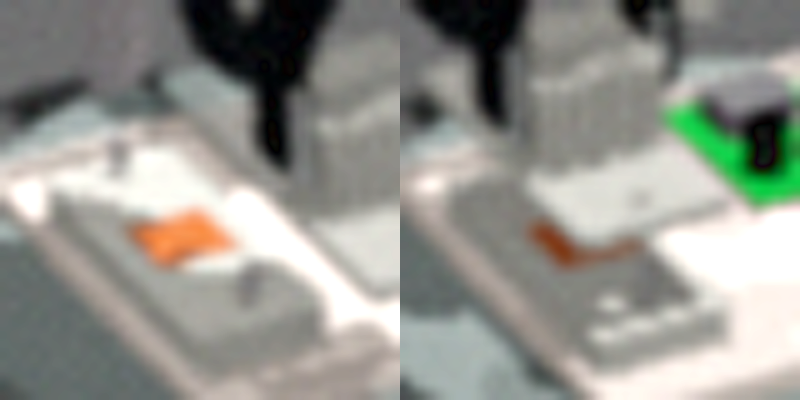

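In the zoomed side view both pins sit within 0.4 px of their predicted positions, at (241.5,199) and (254.4,212). The hole at (253.5,204) matches too, so I lower.

Request:
servo_tool([
  {"dp": [0, 0, 0.04], "delta_rot": [0, 0, 0], "fingers": 0},
  {"dp": [0, 0, 0.03], "delta_rot": [0, 0, 0], "fingers": 0},
  {"dp": [0, 0, 0.01], "delta_rot": [0, 0, 0], "fingers": 0},
  {"dp": [0, 0, 0], "delta_rot": [0, 0, 0], "fingers": 0},
  {"dp": [0, 0, 0], "delta_rot": [0, 0, 0], "fingers": 0},
])

```text
clock: 11.75
position: [0.5077, 0.0179, 0.1638]
ee_rot: [-0.0, 0.632, 0.775, 0.0]
contact_force: [-0.5, 0.1, -1.6]
width: 0.0429
gripper_force: 47.9
```

Request:
servo_tool([
  {"dp": [0, 0, 0.01], "delta_rot": [0, 0, 0], "fingers": 0},
  {"dp": [0, 0, 0.01], "delta_rot": [0, 0, 0], "fingers": 0},
  {"dp": [0, 0, 0], "delta_rot": [0, 0, 0], "fingers": 0},
  {"dp": [0, 0, 0], "delta_rot": [0, 0, 0], "fingers": 0},
])

```text
clock: 12.15
position: [0.5078, 0.0179, 0.1599]
ee_rot: [0.0, 0.632, 0.775, 0.0]
contact_force: [1.5, 0.5, -1.8]
width: 0.0433
gripper_force: 48.0
```

```bash
python3 -c "
from m import *
rel([.508,.0172,.144],11.5);print(readout.get_state()['moment'])"
```

```text
pos [0.5078 0.0179 0.1599] yaw 11.57 tilt [ 0.  0. -1.] dp units [-0.004  0.     0.08 ] F [ 1.5  0.5 -1.8] q [-0.1   0.3   1.86  0.    0.98 -0.3 ] w 0.0433 t 12.15
turn about z units (tool z down => negative yaw) 0.01
[ 0.0882059  -0.06952159  0.04397625]
```

Still free 2 mm below pin-tip height, so I continue gently.

Request:
servo_tool([
  {"dp": [0, 0, 0.01], "delta_rot": [0, 0, 0], "fingers": 0},
  {"dp": [0, 0, 0.01], "delta_rot": [0, 0, 0], "fingers": 0},
  {"dp": [0, 0, 0], "delta_rot": [0, 0, 0], "fingers": 0},
  {"dp": [0, 0, 0], "delta_rot": [0, 0, 0], "fingers": 0},
])

```text
clock: 12.55
position: [0.5084, 0.0181, 0.156]
ee_rot: [0.001, 0.632, 0.775, 0.001]
contact_force: [2.7, 2.1, -2.4]
width: 0.0433
gripper_force: 48.1
```

Request:
servo_tool([
  {"dp": [0.002, 0.004, 0.01], "delta_rot": [0, 0, 0], "fingers": 0},
  {"dp": [0, 0, 0.01], "delta_rot": [0, 0, 0], "fingers": 0},
  {"dp": [0, 0, 0], "delta_rot": [0, 0, 0], "fingers": 0},
  {"dp": [0, 0, 0], "delta_rot": [0, 0, 0], "fingers": 0},
])

```text
clock: 12.95
position: [0.5086, 0.0185, 0.1517]
ee_rot: [0.0, 0.632, 0.775, 0.0]
contact_force: [3.0, 1.4, -3.3]
width: 0.0434
gripper_force: 48.0
```

```bash
python3 -c "
from m import *
rel([.508,.0172,.144],11.5);print(readout.get_state()['moment'])"
```

```text
pos [0.5086 0.0185 0.1517] yaw 11.57 tilt [ 0.  0. -1.] dp units [-0.006 -0.004  0.039] F [ 3.   1.4 -3.3] q [-0.1   0.31  1.87  0.    0.96 -0.3 ] w 0.0434 t 12.95
turn about z units (tool z down => negative yaw) 0.01
[ 0.24804895 -0.59706249  0.15293795]
```

Request:
servo_tool([
  {"dp": [0.001, 0.004, 0.01], "delta_rot": [0, 0, 0], "fingers": 0},
  {"dp": [0, 0, 0.01], "delta_rot": [0, 0, 0], "fingers": 0},
  {"dp": [0, 0, 0.01], "delta_rot": [0, 0, 0], "fingers": 0},
  {"dp": [0, 0, 0], "delta_rot": [0, 0, 0], "fingers": 0},
  {"dp": [0, 0, 0], "delta_rot": [0, 0, 0], "fingers": 0},
])

```text
clock: 13.45
position: [0.5088, 0.0187, 0.1456]
ee_rot: [-0.0, 0.632, 0.775, -0.0]
contact_force: [1.6, 0.9, -2.3]
width: 0.0431
gripper_force: 48.0
```

Request:
servo_tool([
  {"dp": [0, 0, 0.01], "delta_rot": [0, 0, 0], "fingers": 0},
  {"dp": [0, 0, 0.005], "delta_rot": [0, 0, 0], "fingers": 0},
  {"dp": [0, 0, 0], "delta_rot": [0, 0, 0], "fingers": 0},
  {"dp": [0, 0, 0], "delta_rot": [0, 0, 0], "fingers": 0},
])

```text
clock: 13.85
position: [0.5087, 0.0187, 0.1441]
ee_rot: [0.0, 0.632, 0.775, -0.0]
contact_force: [-1.7, 0.7, 8.0]
width: 0.0432
gripper_force: 49.0
```

```bash
python3 - <<'E'
from m import *
rel([.508,.0172,.144],11.5);print(readout.get_state()['moment'])
im2,d2=grab('side','s5')
cv2.imwrite('pics/s5c.png',cv2.resize(im2[150:250,200:320],None,fx=6,fy=6,interpolation=cv2.INTER_CUBIC)[:,:,::-1])
E
```

```text
pos [0.5087 0.0187 0.1441] yaw 11.59 tilt [-0. -0. -1.] dp units [-0.007 -0.005  0.   ] F [-1.7  0.7  8. ] q [-0.1   0.32  1.88 -0.    0.94 -0.3 ] w 0.0432 t 13.85
turn about z units (tool z down => negative yaw) 0.02
[0.06171102 0.205748   0.05645142]
```

View pics/s5c.png

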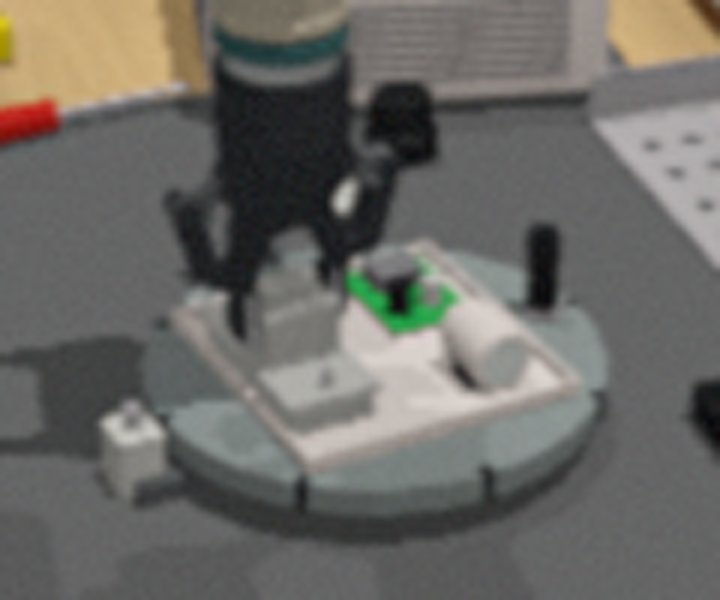

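Flush: contact force builds exactly at the expected height, and pin_b stands through its hole at (326,375). The disc notch is still at the plunger. Releasing.

Request:
servo_tool([
  {"dp": [0, 0, 0], "delta_rot": [0, 0, 0], "fingers": 0.65},
  {"dp": [0, 0, 0], "delta_rot": [0, 0, 0], "fingers": 0.65},
  {"dp": [0, 0, 0], "delta_rot": [0, 0, 0], "fingers": 0.65},
  {"dp": [0, 0, 0], "delta_rot": [0, 0, 0], "fingers": 0.65},
  {"dp": [0, 0, -0.03], "delta_rot": [0, 0, 0], "fingers": 0.65},
])

```text
clock: 14.4
position: [0.5085, 0.0188, 0.1483]
ee_rot: [-0.001, 0.632, 0.775, -0.001]
contact_force: [-0.1, -1.1, 0.4]
width: 0.0552
gripper_force: 0.0
```

Request:
servo_tool([
  {"dp": [0, 0, -0.1], "delta_rot": [0, 0, 0], "fingers": 0.65},
  {"dp": [0, 0, -0.15], "delta_rot": [0, 0, 0], "fingers": 0.65},
  {"dp": [0, 0, -0.2], "delta_rot": [0, 0, 0], "fingers": 0.65},
  {"dp": [0, 0, -0.2], "delta_rot": [0, 0, 0], "fingers": 0.65},
  {"dp": [-0.15, 0, -0.1], "delta_rot": [0, 0, 0], "fingers": 0.65},
])

```text
clock: 14.9
position: [0.5156, -0.0087, 0.3031]
ee_rot: [0.002, 0.631, 0.776, 0.002]
contact_force: [0.4, -1.2, 1.3]
width: 0.0556
gripper_force: 0.0
```

Request:
servo_tool([
  {"dp": [-0.2, 0, 0], "delta_rot": [0, 0, 0], "fingers": 0.65},
  {"dp": [-0.2, 0, 0], "delta_rot": [0, 0, 0], "fingers": 0.65},
  {"dp": [-0.2, 0, 0], "delta_rot": [0, 0, 0], "fingers": 0.65},
  {"dp": [-0.2, 0, 0], "delta_rot": [0, 0, 0], "fingers": 0.65},
  {"dp": [-0.1, 0, 0], "delta_rot": [0, 0, 0], "fingers": 0.65},
])

```text
clock: 15.4
position: [0.5517, -0.19, 0.2991]
ee_rot: [0.001, 0.633, 0.774, -0.0]
contact_force: [-0.4, 0.8, -0.4]
width: 0.0557
gripper_force: 0.0
```

Request:
servo_tool([
  {"dp": [0, 0, 0], "delta_rot": [0, 0, 0], "fingers": 0.65},
  {"dp": [0, 0, 0], "delta_rot": [0, 0, 0], "fingers": 0.65},
  {"dp": [0, 0, 0], "delta_rot": [0, 0, 0], "fingers": 0.65},
])

```text
clock: 15.7
position: [0.5509, -0.1855, 0.299]
ee_rot: [-0.001, 0.632, 0.775, 0.0]
contact_force: [-0.4, 0.4, 0.4]
width: 0.0554
gripper_force: 0.0
```

```bash
python3 - <<'E'
from m import *
im,d=grab('top','t6');im2,d2=grab('side','s6')
f=lambda a:cv2.resize(a,None,fx=4,fy=4,interpolation=cv2.INTER_CUBIC)
cv2.imwrite('pics/m6.png',np.hstack([f(im[165:275,195:295]),f(im2[150:260,210:310])])[:,:,::-1])
P=cloud('top',d);q=rng(P,215,265,215,255,.088,.112);print('fin top z',np.median(q[:,2]),cv2.minAreaRect(q[:,:2].astype(np.float32)*1000),len(q))
E
```

```text
fin top z 0.09970793738506191 ((507.0164489746094, 17.23133087158203), (44.15003204345703, 49.24968338012695), 12.266337394714355) 101
```

View pics/m6.png

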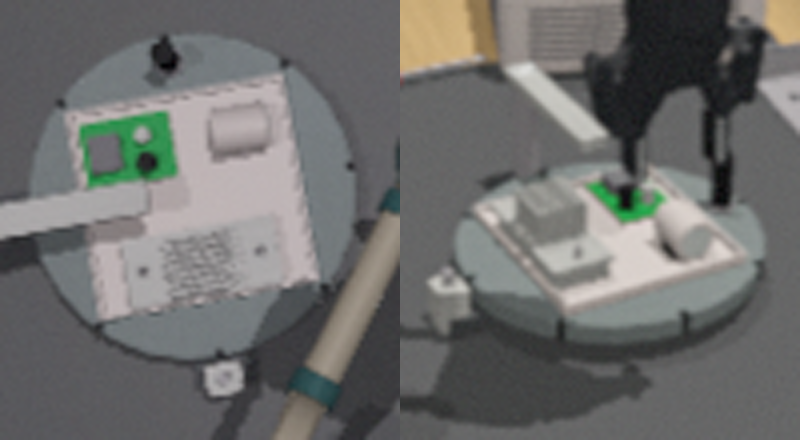

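The heat sink lies flush on the seat: fin top at 0.0997 m against 0.100 expected, with pins in both holes at (143,271) and (262,250). The notch (221,352) is at the plunger (222,378), and the robot is clear.

```bash
python3 -c "
from rig import manip
print(manip.sign_off())"
```

```text
the job is handed in; nothing more can be done
None
```

The turntable is clicked in with the seat at the plunger, the large aluminium heat sink is down flush over both pins and released, and the job is handed in at about 16 s of the 64 s allowed.

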